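# Switch off the UV lamp and draw out the sample tray

## Task

The ultraviolet viewing cabinet is still lit: switch its lamp off first, by pressing down the raised front half of the red rocker on its roof until it has gone all the way over. Then hook a fingertip behind the lip of the sample tray and draw the tray out along its rails to its stop, smoothly, so that both glass plates stay lying on the blue card. Do not touch or lift the plates, and leave the jar, the tube rack and the beaker where they stand; finish clear of everything.

Things in the scene. Friction and masses are not known exactly. Their poses are not given: they have to be found in the camera images.
- cabinet: Cream UV viewing cabinet, fixed, 260 deep (x) x 240 wide (y) x 200 high. Origin: centre of its underside, on the bench. Own -x points out of the open front, the way the tray comes out. Front face at x = -130, 130 high, sloping back to the flat roof from x = -50. Hood at x 15..105, y -90..10 stands 42 above the roof. Fixed rails (to 22 high) beside the tray reach 70 ahead of the face.
- rocker (a joint): Red lamp rocker on the roof, hinged across its middle; rad. 0 = lamp on (front half raised), 0.40 = lamp off (front half fully down, its stop). It stays where it is left; about 4 to 5 N at the pressing point moves it.
- rocker_press (a point): Point on the top face of the red rocker's raised front half, on its centre line, 20 mm in front of the hinge; moves with the rocker: about 222 mm above the bench when on, 214 mm when off. Rocker 60 mm long (along the cabinet's x) x 32 mm wide, in a black bezel 8 mm above the roof.
- tray (a joint): How far the sample tray is drawn out along its rails, m. 0 = fully in, 0.140 = fully out against its stop. It stays where it is left; about 3 N moves it slowly.
- tray_lip (a point): Middle of the lip's top edge, on its inner face (towards the cabinet, where a fingertip hooks); moves with the tray, axes as the cabinet's. Lip: upright wall across the 160 mm wide tray, 6 thick, top 50 above the bench, 30 above the tray floor. In front a blue fascia slopes down over 55 mm. Behind it the floor is empty to the cabinet face: 80 mm when fully in, 220 when out. Tray sides 8 high.
- card (a point): Centre of the upper face of the blue card fixed on the tray floor, 160 mm behind the lip's inner face; axes as the cabinet's. Card 140 (x) x 130 mm (y), 1 mm thick, upper face 21 mm above the bench. Inside the cabinet at the start.
- plate0_center (a point): Centre of one loose glass plate, 75 x 25 x 4 mm, 20 g, pale green, lying on the blue card inside the cabinet.
- plate1_center (a point): Centre of the other loose glass plate, the same size, beside it.
- jar: Loose pink screw-top jar, 56 mm diameter, 75 mm high; origin at the centre of its underside. Bystander.
- tube_rack: Loose blue block with six white-capped tubes, 60 x 90 mm, 48 mm high; origin at the centre of its underside. Bystander.
- beaker: Loose glass beaker, 54 mm diameter, 70 mm high; origin at the centre of its underside. Bystander.
- plate0: The same plate as point plate0_center; origin at the centre of its underside.
- plate1: The same plate as point plate1_center; origin at the centre of its underside.

How it is judged:
On the way, in this order (a step that is already met when the one before it is completed fails the run):
1. the lamp rocker is pressed over to off (value of joint rocker above 0.34 rad), for 0.1 s.
2. the tray is drawn out to its stop (value of joint tray above 0.132 m), for 0.2 s.
At the end, for the whole second after the job is handed in: The rocker is off (joint above 0.34 of 0.40 rad), the tray is out to within 8 mm of its stop (joint above 0.132 m) and at rest, and both plates lie flat and still on the blue card (centres within 35 mm of the card's centre along the tray and 55 mm across) (value of joint rocker above 0.34 rad and value of joint tray above 0.132 m and velocity of joint tray below 0.01 m/s and x of plate0_center in the frame of card between -0.035 and 0.035 m and y of plate0_center in the frame of card between -0.055 and 0.055 m and z of plate0_center in the frame of card between -0.002 and 0.006 m and x of plate1_center in the frame of card between -0.035 and 0.035 m and y of plate1_center in the frame of card between -0.055 and 0.055 m and z of plate1_center in the frame of card between -0.002 and 0.006 m and linear speed of each of plate0, plate1 below 0.02 m/s); the robot touches nothing.
It fails at once if the tray is drawn out while the lamp is still on (value of joint tray above 0.045 m and value of joint rocker below 0.3 rad).
It fails at once if a glass plate is touched by the robot (contact force between any of the fingers, the arm and plate0 above 0.3 N or contact force between any of the fingers, the arm and plate1 above 0.3 N).
It fails at once if a glass plate is lifted or tipped off the card (z of any of plate0_center, plate1_center in the frame of card above 0.012 m).
It fails at once if the jar, the rack or the beaker is moved, lifted or tipped (distance of any of jar, tube_rack, beaker from where it was at the start of the episode above 0.015 m or angle between any of jar, tube_rack, beaker's own z axis and vertical above 0.3 rad).
It also fails if it takes over 48 s, if anything falls off the work surface, if the arm or the gripper's body presses on something with over 40 N, if the wrist force passes 120 N, or if a joint passes its speed limit or range.

## Robot

A 7-joint arm with a two-finger parallel gripper is mounted at the origin on the work surface. World frame = base frame: x ahead of the robot, y to its left, z up, the work surface at z = 0. Lengths are in m, angles in rad, forces in N, time in s.
With the tool pointing down it reaches from about 0.4 to 0.875 m from the base axis. Payload 6.5 kg.
Tool frame: the origin (TCP) lies at the very end of the fingers, on their centre line; the grasp point (between the pads) lies 19 mm behind it (env.hold_point_z is the x of the grasp point in the tool frame, in m); x points along the fingers, z is the direction in which the jaws open and shut, and the axes are right-handed (so a half turn about x gives the same grasp; the last joint's range is limited). The gripper opens to 88 mm and grips with 3 to 60 N. Pads are 18 mm wide; open, the fingers measure 123 mm over their backs; the gripper's body (75 mm by 187 mm) begins 45 mm behind the grasp point.
Start: joints at [1.137, 0.536, -0.004, 1.538, 0.003, 1.067, -0.071], TCP at [0.234, -0.607, 0.239] pointing down, gripper open.
Joint ranges: [-2.7, 2.7], [-0.37, 2.16], [-1.27, 1.26], [0.24, 2.4], [-1.31, 4.45], [0.19, 1.91], [-2.76, 2.76]. Speed limits (rad/s): [2.39, 2.39, 3.14, 3.14, 3.14, 3.14, 3.14].

## Interface

Orientations are given as a unit quaternion [x, y, z, w].
In Python, from rig import env gives the robot as it stands.
- The arm moves only by the tool servo_tool, never from a script. Its argument "moves" is text: rows parted by semicolons, each of 6 numbers parted by spaces: the shift along the tool's x, y, z in mm, then the turn, a rotation vector about the tool's x, y, z in degrees. A call has 1 to 20 rows; each row shifts and turns the pose as measured when the row begins, along the tool's axes as they then stand; what a row does not reach is not made up. A row lasts 1/8 s, in which the tool goes at most 62.5 mm and 10.7 degrees, less where a joint would pass 70% of its speed; a pose out of reach is approached as far as the arm can. A call is refused whole if a number of a shift passes 62.5 or a number of a turn 10.7, either way. A call with a gripper value outside its range is refused whole. "fingers" is the opening, from 0 (shut) to 1 (fully open), set as the call begins (left out, the last holds). The fingers move at their own pace and stop on an object; "grip_force" is the grip in N (left out, the last holds). Time passes only in rows, so rows that do not move let the fingers close. It gives the time, the measured TCP pose, the force and the opening at its end, in the units of the state.
- env.observe(): the state, without advancing time (a new reading comes with each control period).
- env.capture(name): name is "scene" or "side" or "wrist"; returns a dict with "image" (400x640x3 uint8, red, green, blue), "z_map" (400x640 float32, m along the optical axis (not along the pixel's ray), 0 where there is no reading), "fovy" (degrees; the focal length in pixels is half the picture's height over the tangent of half this angle, whatever the lens; pixels are square), "cx", "cy" (the principal point, pixels), "dist" ([k1, k2, p1, p2, k3] as OpenCV has them; the pictures are not rectified), "view" (4x4, takes a point from world to camera coordinates); the wrist camera has in their place "mount" (4x4, takes a point from camera to tool coordinates, whose origin is the TCP and whose axes are the tool frame's). Camera axes: x right, y down, z forward; pixel columns grow to the right and rows downward; lengths in m; the calibration is good to about 2 mm. A picture is of the moment at which its call begins: read the wrist's pose just before it.
- env.finish_job(): hands the job in, once; it reports no verdict.
Trained networks look in the newest picture that a camera, given by its name, has taken for a name from the list of things; names that differ only in an ending like _2 or _b are one class to them, and where a whole thing is asked for, a point or a joint stands for the part that bears it (a point fixed in the world has none). Each returns a list of dicts, best first, with "confidence" (0 to 1); they miss things now and then, are a little off and sometimes report something else, mostly with a low value. They report only what shows in the picture. A call takes as long as a camera call.
- env.silhouettes(camera, label): "mask" (400x640 bool, what is visible of it) and "rect" ([left, top, right, bottom] in pixels, round what is visible of it).
- env.tip_of(camera, label): "pixel" ([column, row] in pixels: a listed point, or the origin of a listed thing).
The state is a dict: "clock": time; "joint_positions": joint angles; "joint_velocities": joint speeds; "effort": joint torques, N m; "tool_pos": TCP position; "tcp_rot": TCP orientation; "ft_force": force on the tool from outside, world axes, zero at the start; "torque": the same for the moment, N m; "opening": opening from 0.0 (shut) to 1.0 (fully open).
Only numpy, scipy, OpenCV 4.12 (cv2) and the standard library are available. Lean on these libraries where they do the work, as an engineer would, in place of code of your own. Each camera call takes 0.05 s, during which the arm holds its last target.

## Working session

There is one attempt and no reset: what is moved stays moved. The work goes in short steps, Python scripts to look and compute and a tool call to move; the robot and the scene stay as the last step left them, time stands still between calls to the robot, and variables do not carry over. Pictures are saved under pics/ and viewed, and the job is handed in when it is done.

Besides the shell and the picture viewer there is one more tool, called after "Emit:" as name(argument=value, ...) on one line, values as JSON. servo_tool: Moves the arm, as the interface text tells. Its arguments: {"type":"object","properties":{"moves":{"type":"string"},"fingers":{"type":"number"},"grip_force":{"type":"number"}},"required":["moves"]}

```bash
ls; mkdir -p pics; cat > h.py <<'E'
from rig import env
import numpy as np, cv2
from scipy.spatial.transform import Rotation as R
def K(c):
    f=200/np.tan(np.radians(c['fovy'])/2); return np.array([[f,0,c['cx']],[0,f,c['cy']],[0,0,1]])
def c2w(c,s=None):
    if 'view' in c: return np.linalg.inv(c['view'])
    T=np.eye(4);T[:3,:3]=R.from_quat(s['tcp_rot']).as_matrix();T[:3,3]=s['tool_pos'];return T@c['mount']
def pts(c,px,s=None,z=None):
    px=np.array(px,float).reshape(-1,2)
    n=cv2.undistortPoints(px.reshape(-1,1,2),K(c),np.array(c['dist'])).reshape(-1,2)
    if z is None: z=np.array([c['z_map'][int(round(v)),int(round(u))] for u,v in px])
    p=np.c_[n*z[:,None],z,np.ones(len(n))]
    return (p@c2w(c,s).T)[:,:3]
def ray(c,px,h,s=None):
    o=c2w(c,s)[:3,3]; p=pts(c,px,s,z=np.ones(len(np.array(px).reshape(-1,2)))); d=p-o
    return o+d*((h-o[2])/d[:,2])[:,None]
def save(c,n): cv2.imwrite('pics/'+n+'.png',c['image'][:,:,::-1])
E
python3 - <<'E'
from h import *
s=env.observe();print({k:np.round(v,3) for k,v in s.items()})
for n in['scene','side','wrist']:
    c=env.capture(n);save(c,n+'0')
    print(n,np.round(c2w(c,s)[:3],3).tolist(),c['fovy'],c['dist'])
    for l in ['rocker_press','tray_lip','card','cabinet','jar','tube_rack','beaker','plate0_center','plate1_center']:
        for d in env.tip_of(n,l)[:2]: 
            print(l,np.round(d['pixel'],1),round(d['confidence'],2),np.round(pts(c,[np.clip(d['pixel'],0,[639,399])],s),3))
E
```

```text
pics
{'clock': np.float64(0.0), 'joint_positions': array([ 1.137,  0.537, -0.004,  1.539,  0.003,  1.067, -0.071]), 'joint_velocities': array([-0.001, -0.   , -0.001,  0.003, -0.001,  0.001, -0.002]), 'effort': array([ 0.0000e+00, -5.7099e+01,  9.9100e-01, -2.5160e+01, -5.6000e-02,
        1.8000e-02,  0.0000e+00]), 'tool_pos': array([ 0.233, -0.606,  0.238]), 'tcp_rot': array([ 0.4  ,  0.584, -0.4  ,  0.583]), 'ft_force': array([0.434, 0.904, 0.764]), 'torque': array([0.021, 0.021, 0.054]), 'opening': np.float64(1.003)}
scene [[0.854, -0.496, 0.16, 0.367], [-0.521, -0.806, 0.28, -0.272], [-0.01, -0.323, -0.946, 1.307]] 47.141775517419916 [-0.11857693  0.          0.          0.          0.        ]
rocker_press [231.5 131.1] 0.48 [[0.463 0.335 0.219]]
tray_lip [306.2 184.6] 0.81 [[0.588 0.167 0.02 ]]
tray_lip [370.7 311.9] 0.64 [[ 0.539 -0.248  0.074]]
card [270.6 155.2] 0.72 [[0.528 0.252 0.144]]
jar [368.6 312.3] 0.62 [[ 0.534 -0.246  0.075]]
tube_rack [416.4 285.2] 0.7 [[ 0.692 -0.254  0.036]]
beaker [318.  327.2] 0.86 [[ 0.401 -0.206  0.003]]
side [[0.225, 0.93, -0.29, 0.839], [0.974, -0.216, 0.063, 0.002], [-0.004, -0.297, -0.955, 1.06]] 54.92665210331914 [0.00531223 0.         0.         0.         0.        ]
rocker_press [420.  121.8] 0.67 [[0.456 0.332 0.224]]
tray_lip [356.4 210. ] 0.84 [[0.592 0.153 0.051]]
card [407.9 185.9] 0.59 [[0.586 0.278 0.153]]
jar [214.7 236.4] 0.94 [[ 0.575 -0.235  0.041]]
tube_rack [217.5 282. ] 0.67 [[ 0.694 -0.247  0.034]]
beaker [219.1 182.2] 0.86 [[ 0.433 -0.197  0.062]]
wrist [[0.36, -0.898, -0.254, 0.298], [-0.933, -0.347, -0.097, -0.581], [-0.001, 0.272, -0.962, 0.385]] 58.01411820591896 [-0.07564006  0.          0.          0.          0.        ]
```

View pics/scene0.png

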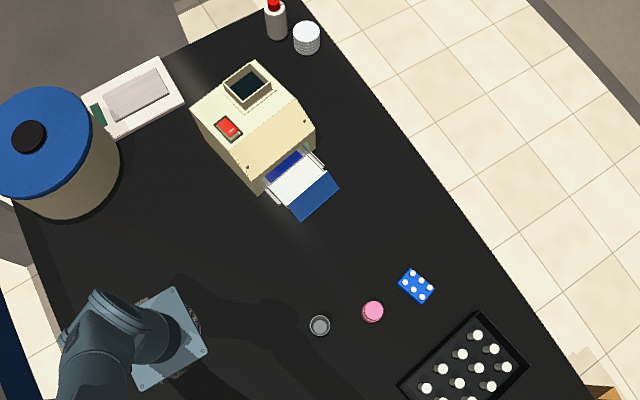

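View pics/side0.png

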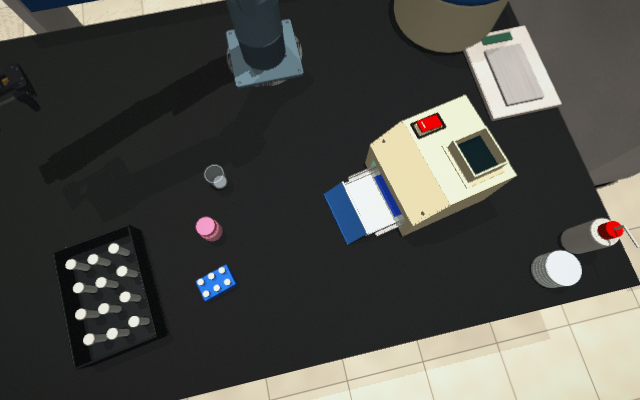

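The scene view (and side view) shows the cabinet with the red rocker at about (229,128) in scene and (429,124) in side, and the tray's white floor and blue fascia at (310,190) in scene. The bystanders stand near (320–420, 285–325) in scene. I'll fit the cabinet's pose next.

```bash
cat > fit.py <<'E'
from h import *
def cloud(c,s=None):
    v,u=np.mgrid[0:400,0:640]; px=np.c_[u.ravel(),v.ravel()]
    z=c['z_map'].ravel().astype(float); ok=z>0
    return pts(c,px[ok],s,z[ok]), c['image'].reshape(-1,3)[ok].astype(int)
E
python3 - <<'E'
from fit import *
for n in['scene','side']:
    c=env.capture(n);P,C=cloud(c)
    m=(abs(P[:,2]-.2)<.006)&(P[:,0]>.3)&(P[:,0]<.9)&(P[:,1]>.1)&(P[:,1]<.6)
    r=cv2.minAreaRect(P[m,:2].astype(np.float32)*1000);print(n,'roof',r,cv2.boxPoints(r).round(0).tolist(),np.median(P[m,2]))
    red=(C[:,0]>150)&(C[:,1]<80)&(C[:,2]<80)&(P[:,2]>.19)&(P[:,2]<.26)&(P[:,0]<.6)
    r=cv2.minAreaRect(P[red,:2].astype(np.float32)*1000);print('red',red.sum(),r,P[red,2].min(),P[red,2].max(),P[red].mean(0), cv2.boxPoints(r).round(0).tolist())
    q=P[red]; A=np.c_[q[:,:2]-q[:,:2].mean(0),np.ones(len(q))]; print('slope',np.linalg.lstsq(A,q[:,2],rcond=None)[0])
    l=(abs(P[:,2]-.05)<.004)&(P[:,0]>.45)&(P[:,0]<.75)&(P[:,1]>.0)&(P[:,1]<.3)&(C.min(1)>110)
    r=cv2.minAreaRect(P[l,:2].astype(np.float32)*1000);print('lip',l.sum(),r,cv2.boxPoints(r).round(0).tolist())
    b=(P[:,2]>.005)&(P[:,2]<.06)&(P[:,0]>.45)&(P[:,0]<.75)&(P[:,1]>.0)&(P[:,1]<.3)&(C[:,2]>C[:,0]+40)
    r=cv2.minAreaRect(P[b,:2].astype(np.float32)*1000);print('blue',b.sum(),r,cv2.boxPoints(r).round(0).tolist())
E
```

```text
scene roof ((531.064697265625, 405.78326416015625), (243.57456970214844, 193.4788055419922), 9.937782287597656) [[394.0, 480.0], [428.0, 289.0], [668.0, 332.0], [634.0, 522.0]] 0.1990950201161723
red 183 ((460.1251220703125, 357.57611083984375), (32.96603775024414, 62.74988555908203), 11.995871543884277) 0.20164131252626172 0.22360166391933056 [0.4590501  0.35681068 0.21557051] [[437.0, 385.0], [451.0, 323.0], [483.0, 330.0], [470.0, 392.0]]
slope [-0.05159823 -0.21877198  0.21557051]
lip 84 ((580.6790161132812, 149.788330078125), (157.47386169433594, 6.795416355133057), 10.549239158630371) [[503.0, 139.0], [504.0, 132.0], [659.0, 161.0], [657.0, 168.0]]
blue 1507 ((574.472900390625, 181.79638671875), (160.0269317626953, 181.5507354736328), 10.941129684448242) [[479.0, 256.0], [513.0, 77.0], [670.0, 108.0], [636.0, 286.0]]
side roof ((532.6796875, 403.86981201171875), (240.58486938476562, 193.21607971191406), 11.060225486755371) [[396.0, 476.0], [433.0, 286.0], [669.0, 332.0], [632.0, 522.0]] 0.2005371290776221
red 247 ((457.5736083984375, 357.203857421875), (36.989646911621094, 63.7912712097168), 11.397963523864746) 0.20263205184978472 0.22671249152737694 [0.46064924 0.35611877 0.21796531] [[433.0, 385.0], [446.0, 322.0], [482.0, 330.0], [469.0, 392.0]]
slope [ 0.06050516 -0.21007522  0.21796531]
lip 121 ((582.0550537109375, 149.84912109375), (157.774658203125, 6.3182573318481445), 11.278528213500977) [[504.0, 138.0], [505.0, 131.0], [660.0, 162.0], [659.0, 168.0]]
blue 1626 ((575.8799438476562, 178.8321533203125), (160.93106079101562, 175.1400146484375), 10.949533462524414) [[480.0, 250.0], [514.0, 78.0], [672.0, 108.0], [638.0, 280.0]]
```

```bash
cat > plan.py <<'E'
from h import *
YAW=np.radians(10.75)
def down(a=YAW):
    z=np.array([np.cos(a),np.sin(a),0]);x=np.array([0,0,-1.]);return np.c_[x,np.cross(z,x),z]
def plan(wps,step=45,deg=9,Rg=None,s=None):
    s=s or env.observe(); p=np.array(s['tool_pos']);q=R.from_quat(s['tcp_rot']); Rg=R.from_matrix(down() if Rg is None else Rg)
    print('now',p.round(4),'axes',q.as_matrix().round(3).tolist(),'F',np.round(s['ft_force'],1),'t',round(float(s['clock']),2),'q',np.round(s['joint_positions'],2))
    rows=[]
    for w in wps:
        w=np.array(w)
        while np.linalg.norm(w-p)>5e-4 or (q.inv()*Rg).magnitude()>.005:
            d=w-p;l=np.linalg.norm(d)*1000;d=d*min(1,step/max(l,1e-9))
            r=(q.inv()*Rg).as_rotvec();a=np.degrees(np.linalg.norm(r));r=r*min(1,deg/max(a,1e-9))
            rows.append(np.r_[q.inv().apply(d)*1000,np.degrees(r)]);p=p+d;q=q*R.from_rotvec(r)
            if l<=step and w is not wps[-1] and not np.array_equal(w,np.array(wps[-1])): break
    print(len(rows));print('; '.join(' '.join(f'{v:.1f}' for v in r) for r in rows))
E
python3 -c "
from plan import *
plan([[.30,-.5,.30],[.55,-.1,.30],[.4627,.3373,.27]])"
```

```text
now [ 0.2337 -0.6065  0.2387] axes [[-0.0, 0.933, 0.36], [-0.0, 0.36, -0.933], [-1.0, -0.0, 0.0]] F [ 0.5 -0.  -0.3] t 1.6 q [ 1.14  0.54 -0.    1.54  0.    1.07 -0.07]
25
-19.7 32.3 -24.4 -9.0 -0.0 0.0; -19.7 35.7 -19.0 -9.0 -0.0 0.0; -19.7 38.2 -13.2 -9.0 -0.0 0.0; -2.0 4.1 -0.7 -9.0 -0.0 0.0; -0.0 45.0 -0.7 -9.0 -0.0 0.0; -0.0 44.6 6.3 -9.0 -0.0 0.0; -0.0 43.0 13.2 -9.0 -0.0 0.0; -0.0 40.4 19.8 -9.0 -0.0 0.0; -0.0 36.8 25.9 -7.7 -0.0 0.0; -0.0 33.0 30.5 0.0 -0.0 -0.0; 0.0 33.0 30.5 0.0 0.0 0.0; -0.0 33.0 30.5 0.0 -0.0 0.0; 0.0 33.0 30.5 0.0 0.0 0.0; -0.0 33.0 30.5 0.0 -0.0 0.0; 0.0 15.9 14.7 0.0 0.0 0.0; 3.0 44.9 -0.4 0.0 -0.0 0.0; 3.0 44.9 -0.4 0.0 0.0 0.0; 3.0 44.9 -0.4 0.0 -0.0 0.0; 3.0 44.9 -0.4 0.0 0.0 0.0; 3.0 44.9 -0.4 0.0 -0.0 0.0; 3.0 44.9 -0.4 0.0 0.0 0.0; 3.0 44.9 -0.4 0.0 -0.0 0.0; 3.0 44.9 -0.4 0.0 0.0 0.0; 3.0 44.9 -0.4 0.0 -0.0 0.0; 2.8 41.8 -0.4 0.0 0.0 0.0
```

Emit:
servo_tool(moves="-20 32 -24 -9 0 0; -20 36 -19 -9 0 0; -20 38 -13 -9 0 0; -2 4 -1 -9 0 0; 0 45 -1 -9 0 0; 0 45 6 -9 0 0; 0 43 13 -9 0 0; 0 40 20 -9 0 0; 0 37 26 -8 0 0; 0 33 30 0 0 0; 0 33 30 0 0 0; 0 33 30 0 0 0", fingers=0)

```text
clock: 3.1
tool_pos: [0.4827, -0.1799, 0.3031]
tcp_rot: [-0.084, 0.702, 0.08, 0.703]
ft_force: [0.6, 0.1, -0.5]
opening: 0.003
```

```bash
python3 -c "
from plan import *
plan([[.53,.15,.30],[.4627,.3373,.27]])"
```

```text
now [ 0.4827 -0.1799  0.3031] axes [[0.002, -0.23, 0.973], [-0.006, 0.973, 0.23], [-1.0, -0.006, 0.001]] F [ 0.6  0.1 -0.5] t 3.1 q [ 0.68  0.28 -0.5   1.8   0.15  1.1   0.36]
13
0.2 41.9 16.4 2.5 0.0 0.3; 0.4 42.6 14.6 -0.0 0.0 0.0; 0.4 42.6 14.6 -0.0 -0.0 -0.0; 0.4 42.6 14.6 0.0 0.0 0.0; 0.4 42.6 14.6 0.0 -0.0 0.0; 0.4 42.6 14.6 0.0 0.0 0.0; 0.4 42.6 14.6 0.0 -0.0 0.0; 0.2 17.3 5.9 0.0 0.0 0.0; 6.7 43.9 -7.0 0.0 -0.0 0.0; 6.7 43.9 -7.0 0.0 0.0 0.0; 6.7 43.9 -7.0 0.0 -0.0 0.0; 6.7 43.9 -7.0 0.0 0.0 0.0; 3.2 20.8 -3.3 0.0 -0.0 0.0
```

Emit:
servo_tool(moves="0 42 16 2.5 0 0.3; 0 43 15 0 0 0; 0 43 15 0 0 0; 0 43 15 0 0 0; 0 43 15 0 0 0; 0 43 15 0 0 0; 0 43 15 0 0 0; 0 17 6 0 0 0; 7 44 -7 0 0 0; 7 44 -7 0 0 0; 7 44 -7 0 0 0; 7 44 -7 0 0 0; 3 21 -3 0 0 0; 0 0 0 0 0 0")

```text
clock: 4.85
tool_pos: [0.4657, 0.3598, 0.2721]
tcp_rot: [-0.066, 0.702, 0.066, 0.706]
ft_force: [-0.1, -0.9, 0.0]
opening: 0.004
```

```bash
python3 -c "
from plan import *
plan([[.4627,.3373,.24]])
s=env.observe();c=env.capture('wrist');save(c,'wrist1');c=env.capture('side');save(c,'side1')
"
```

```text
now [0.4657 0.3598 0.2721] axes [[0.007, -0.186, 0.982], [0.001, 0.982, 0.186], [-1.0, -0.001, 0.007]] F [-0.1 -0.9  0. ] t 4.85 q [-0.24  0.48 -0.67  1.65  0.33  1.13 -0.82]
1
32.1 -21.6 -7.4 -0.0 0.4 0.0
```

View pics/wrist1.png

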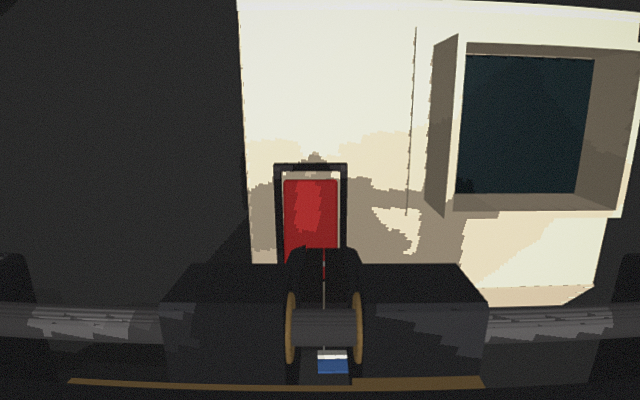

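View pics/side1.png

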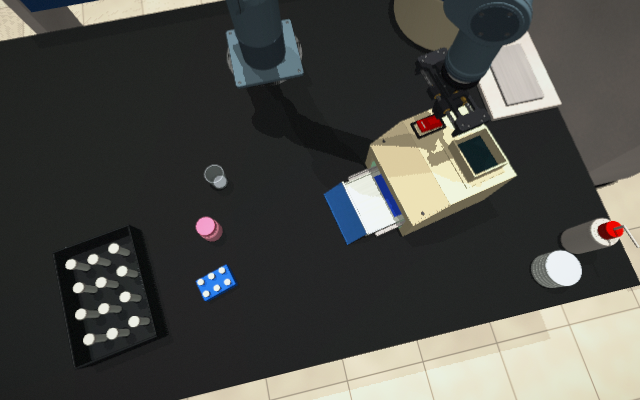

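The wrist view shows the closed fingers at about (325,330) in front of the rocker (285–338, 180–260), on line after the planned −7 mm sideways shift. I'll move over the raised front half and go down.

Emit:
servo_tool(moves="10 -24 -7 0 0.4 0; 8 0 0 0 0 0; 0 0 0 0 0 0")

```text
clock: 5.32
tool_pos: [0.4676, 0.329, 0.2544]
tcp_rot: [-0.064, 0.703, 0.062, 0.705]
ft_force: [0.4, -0.1, -0.2]
opening: 0.003
```

```bash
python3 -c "
from plan import *
plan([[.4633,.335,.23]])
plan([[.4633,.335,.212]])
"
```

```text
now [0.4676 0.329  0.2544] axes [[0.003, -0.177, 0.984], [-0.002, 0.984, 0.177], [-1.0, -0.003, 0.002]] F [ 0.4 -0.1 -0.2] t 5.33 q [-0.2   0.47 -0.67  1.71  0.33  1.08 -0.79]
1
24.4 6.8 -3.2 -0.5 0.1 0.2
now [0.4676 0.329  0.2544] axes [[0.003, -0.177, 0.984], [-0.002, 0.984, 0.177], [-1.0, -0.003, 0.002]] F [ 0.4 -0.1 -0.2] t 5.33 q [-0.2   0.47 -0.67  1.71  0.33  1.08 -0.79]
1
42.4 6.8 -3.2 -0.5 0.1 0.2
```

Emit:
servo_tool(moves="12 7 -4 -0.5 0.1 0.2; 8 0 0 0 0 0; 0 0 0 0 0 0")

```text
clock: 5.7
tool_pos: [0.4622, 0.3367, 0.2334]
tcp_rot: [-0.066, 0.704, 0.067, 0.704]
ft_force: [-0.8, 0.7, 0.2]
opening: 0.003
```

```bash
python3 -c "
from plan import *
plan([[.4633,.335,.212]])
"
```

```text
now [0.4622 0.3367 0.2334] axes [[0.001, -0.187, 0.982], [0.002, 0.982, 0.187], [-1.0, 0.002, 0.001]] F [-0.8  0.7  0.2] t 5.7 q [-0.21  0.49 -0.66  1.73  0.34  1.04 -0.81]
1
21.3 -1.9 0.8 0.0 0.1 -0.1
```

Emit:
servo_tool(moves="5 -2 1 0 0 0; 4 0 0 0 0 0; 4 0 0 0 0 0; 4 0 0 0 0 0; 3 0 0 0 0 0; 3 0 0 0 0 0")

```text
clock: 6.45
tool_pos: [0.4645, 0.3339, 0.2148]
tcp_rot: [-0.067, 0.703, 0.065, 0.705]
ft_force: [-9.6, -11.4, 34.2]
opening: 0.004
```

Emit:
servo_tool(moves="1 0 0 0 0 0; -10 0 0 0 0 0; -30 -5 0 0 0 0; -35 -10 0 0 0 0; 0 0 0 0 0 0")

```text
clock: 7.08
tool_pos: [0.4668, 0.3207, 0.2932]
tcp_rot: [-0.066, 0.702, 0.067, 0.706]
ft_force: [0.3, 1.0, -0.1]
opening: 0.008
```

```bash
python3 - <<'E'
from plan import *
from fit import *
for n in['wrist','side','scene']:
    s=env.observe();c=env.capture(n);save(c,n+'2')
    P,C=cloud(c,s)
    red=(C[:,0]>110)&(C[:,1]<70)&(C[:,2]<70)&(P[:,2]>.19)&(P[:,2]<.26)&(abs(P[:,0]-.46)<.06)&(abs(P[:,1]-.357)<.06)
    q=P[red];A=np.c_[(q[:,:2]-q[:,:2].mean(0))@np.array([-.186,.983]),np.ones(len(q))]
    print(n,red.sum(),q[:,2].min(),q[:,2].max(),np.linalg.lstsq(A,q[:,2],rcond=None)[0],q.mean(0))
plan([[.6,.1,.3]])
E
```

```text
wrist 4411 0.21122178420457727 0.22648378219329268 [0.19892312 0.21966812] [0.45826271 0.35873805 0.21966812]
side 231 0.2071136764212279 0.22689725870195332 [0.1759742  0.21716458] [0.46173319 0.35010643 0.21716458]
scene 135 0.19647574030067227 0.2243209931109813 [0.20862365 0.21393732] [0.45821349 0.34498964 0.21393732]
now [0.4649 0.3199 0.2898] axes [[0.0, -0.188, 0.982], [-0.002, 0.982, 0.188], [-1.0, -0.002, -0.0]] F [ 1.   0.6 -0.1] t 7.22 q [-0.16  0.42 -0.69  1.68  0.29  1.14 -0.74]
6
-1.7 -42.1 15.9 0.1 -0.0 0.1; -1.8 -42.0 16.0 0.0 0.0 0.0; -1.8 -42.0 16.0 0.0 0.0 0.0; -1.8 -42.0 16.0 0.0 0.0 0.0; -1.8 -42.0 16.0 0.0 0.0 0.0; -1.3 -31.1 11.8 0.0 0.0 0.0
```

View pics/wrist2.png

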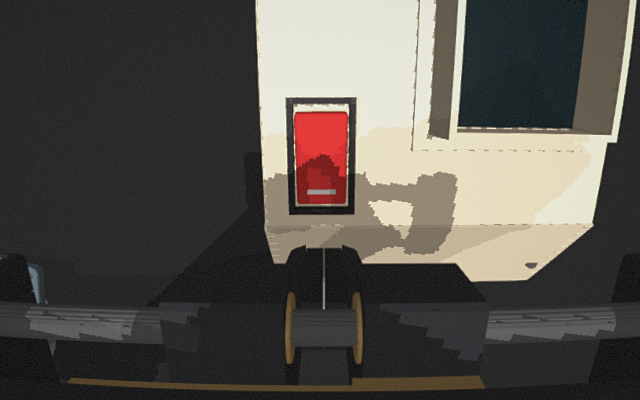

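The wrist view shows the red rocker flush at its front edge (293–348, 110–205). Its slope flipped from about −0.21 to +0.20, so it is fully over. Now the tray.

Emit:
servo_tool(moves="-4 -44 16 0 0 0; -4 -44 16 0 0 0; 0 -44 16 0 0 0; 0 -44 16 0 0 0; 0 0 16 0 0 0; 0 0 0 0 0 0")

```text
clock: 7.98
tool_pos: [0.5762, 0.1588, 0.2895]
tcp_rot: [-0.07, 0.708, 0.068, 0.699]
ft_force: [-1.0, 0.3, 0.7]
opening: 0.003
```

```bash
python3 - <<'E'
from plan import *
plan([[.578,.171,.2]])
s=env.observe();c=env.capture('wrist');save(c,'wrist3')
E
```

```text
now [0.5762 0.1588 0.2895] axes [[-0.012, -0.194, 0.981], [-0.004, 0.981, 0.194], [-1.0, -0.001, -0.012]] F [-1.   0.3  0.7] t 7.97 q [ 0.1   0.48 -0.62  1.59  0.29  1.18 -0.38]
2
44.5 5.8 2.6 0.4 -0.7 0.1; 44.6 5.8 2.0 -0.0 0.0 -0.0
```

View pics/wrist3.png

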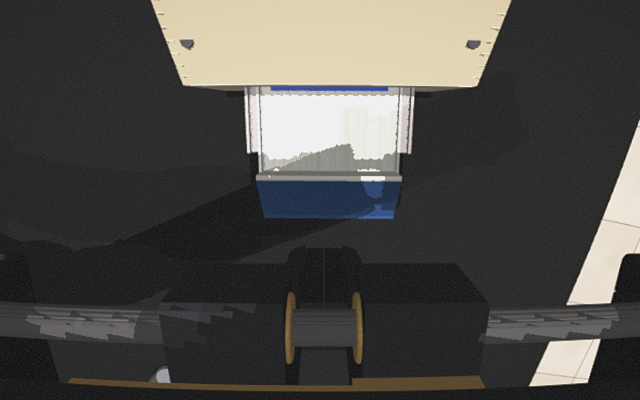

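The wrist view shows the lip at row ~177 (columns 257–402), the empty white floor behind it and the fingers centred at column 325.

Emit:
servo_tool(moves="40 8 2 0.4 -0.7 0.1; 40 5 2 0 0 0; 40 0 0 0 0 0; 30 0 0 0 0 0; 0 0 0 0 0 0")

```text
clock: 8.65
tool_pos: [0.5713, 0.1764, 0.1344]
tcp_rot: [-0.069, 0.705, 0.069, 0.702]
ft_force: [1.4, 0.3, 1.0]
opening: 0.003
```

```bash
python3 - <<'E'
from plan import *
from fit import *
plan([[.578,.173,.1]])
s=env.observe();c=env.capture('wrist');save(c,'wrist4')
P,C=cloud(c,s)
l=(abs(P[:,2]-.05)<.004)&(P[:,0]>.45)&(P[:,0]<.75)&(P[:,1]>.0)&(P[:,1]<.3)&(C.min(1)>90)
r=cv2.minAreaRect(P[l,:2].astype(np.float32)*1000);print('lip',l.sum(),r,cv2.boxPoints(r).round(0).tolist())
c=env.capture('side');save(c,'side4')
E
```

```text
now [0.5713 0.1764 0.1344] axes [[-0.004, -0.195, 0.981], [0.0, 0.981, 0.195], [-1.0, 0.001, -0.003]] F [1.4 0.3 1. ] t 8.65 q [ 0.02  0.65 -0.55  1.73  0.42  0.89 -0.51]
1
34.4 -4.6 6.1 0.5 -0.2 -0.1
lip 1943 ((580.0830688476562, 150.9374542236328), (159.34649658203125, 7.148825168609619), 10.973577499389648) [[501.0, 139.0], [503.0, 132.0], [659.0, 163.0], [658.0, 170.0]]
```

View pics/wrist4.png

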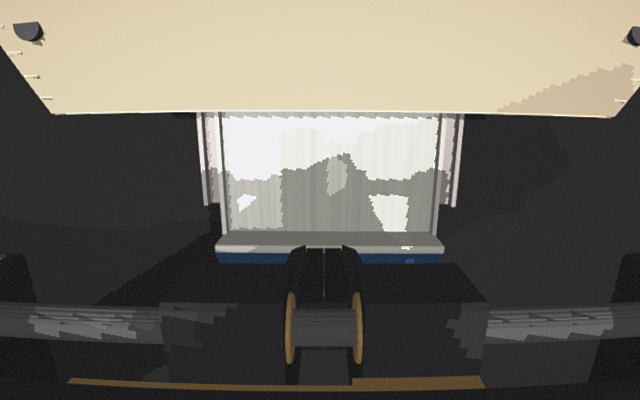

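View pics/side4.png

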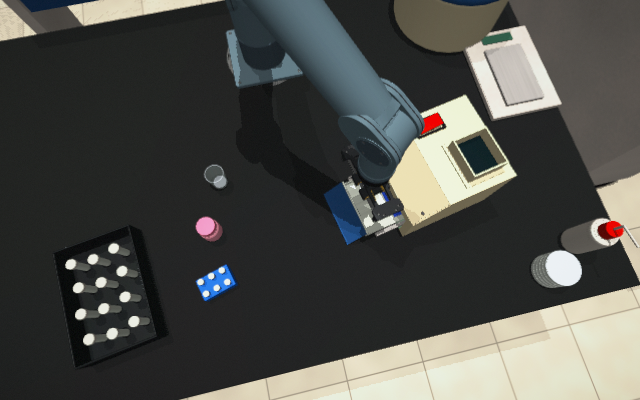

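```bash
python3 - <<'E'
from plan import *
from fit import *
for n in['side','scene']:
    c=env.capture(n);save(c,n+'5');P,C=cloud(c)
    u=P[:,:2]-np.array([.5405,.361]); X=u@np.array([-.186,.983]);Y=u@np.array([-.983,-.186])
    for x0 in np.arange(-.21,.1,.03):
        m=(X>x0)&(X<x0+.03)&(Y>-.11)&(Y<.125)&(P[:,2]>.26)
        if m.sum()>5: print(n,round(x0,2),m.sum(),'Y',Y[m].min().round(3),Y[m].max().round(3),'z',P[m,2].min().round(3),P[m,2].max().round(3))
E
```

```text
side -0.21 1716 Y -0.059 0.104 z 0.293 0.582
side -0.18 1022 Y -0.042 0.068 z 0.294 0.536
side -0.15 236 Y -0.024 0.019 z 0.446 0.518
scene -0.21 512 Y -0.057 0.099 z 0.261 0.581
scene -0.18 335 Y -0.031 0.07 z 0.488 0.537
scene -0.15 46 Y -0.021 0.018 z 0.477 0.517
```

View pics/scene5.png

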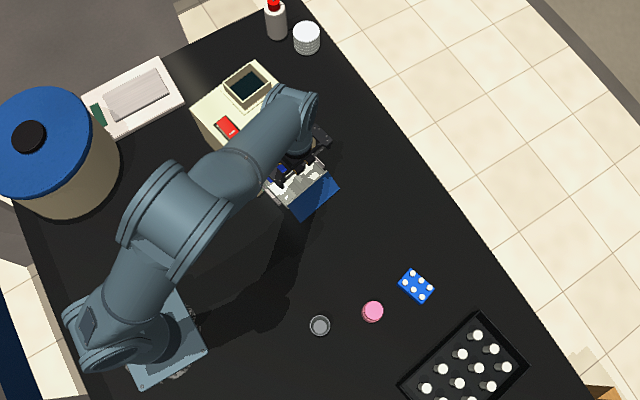

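The scene view shows the arm reaching over the tray from the left, high above the cabinet face, so going down is clear.

Emit:
servo_tool(moves="30 -3 4 0.5 -0.2 -0.1; 30 0 0 0 0 0; 25 0 0 0 0 0; 0 0 0 0 0 0; 0 0 0 0 0 0")

```text
clock: 9.48
tool_pos: [0.5864, 0.1768, 0.06]
tcp_rot: [-0.064, 0.696, 0.066, 0.712]
ft_force: [-0.1, 0.8, -0.4]
opening: 0.007
```

```bash
python3 - <<'E'
from plan import *
plan([[.577,.170,.034]])
s=env.observe();c=env.capture('wrist');save(c,'wrist6')
E
```

```text
now [0.5864 0.1768 0.06  ] axes [[0.022, -0.183, 0.983], [0.006, 0.983, 0.183], [-1.0, 0.001, 0.022]] F [-0.1  0.8 -0.4] t 9.47 q [-0.02  0.75 -0.49  1.74  0.5   0.75 -0.58]
1
25.7 -5.0 -11.0 -0.2 1.3 -0.1
```

View pics/wrist6.png

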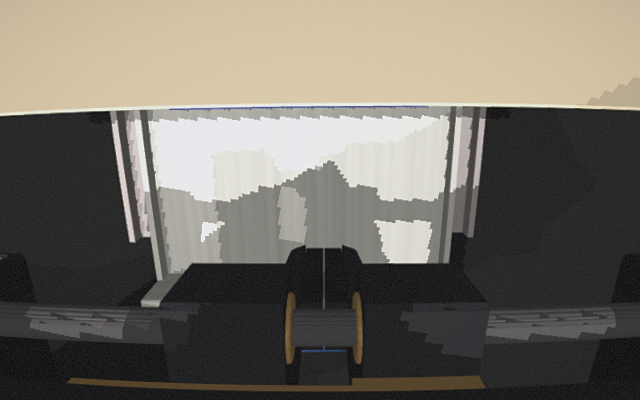

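The wrist view shows the fingers behind the lip with the floor clear ahead.

Emit:
servo_tool(moves="13 -1 -6 -0.2 1.3 -0.1; 12 0 0 0 0 0; 0 0 0 0 0 0; 0 0 0 0 0 0")

```text
clock: 10.02
tool_pos: [0.5815, 0.1748, 0.0348]
tcp_rot: [-0.066, 0.704, 0.066, 0.704]
ft_force: [-0.3, -0.2, 0.4]
opening: 0.005
```

```bash
python3 - <<'E'
from plan import *
plan([[.577,.170,.034]])
E
```

```text
now [0.5815 0.1748 0.0348] axes [[0.0, -0.186, 0.983], [-0.0, 0.983, 0.186], [-1.0, -0.0, 0.0]] F [-0.3 -0.2  0.4] t 10.03 q [-0.03  0.79 -0.47  1.74  0.51  0.73 -0.58]
1
0.8 -3.8 -5.3 -0.0 0.0 0.0
```

Emit:
servo_tool(moves="0 -3 -1 0 0 0; 0 -3 0 0 0 0; 0 -3 0 0 0 0; 0 -3 0 0 0 0; 0 -3 0 0 0 0; 0 -3 0 0 0 0; 0 -3 0 0 0 0; 0 -3 0 0 0 0")

```text
clock: 11.02
tool_pos: [0.585, 0.1523, 0.0353]
tcp_rot: [-0.065, 0.703, 0.068, 0.705]
ft_force: [-0.6, 3.2, -0.6]
opening: 0.002
```

```bash
python3 - <<'E'
from plan import *
plan([[.577,.170,.034]])
E
```

```text
now [0.585  0.1523 0.0353] axes [[0.001, -0.188, 0.982], [0.004, 0.982, 0.188], [-1.0, 0.003, 0.002]] F [-0.6  3.2 -0.6] t 11.03 q [ 0.01  0.79 -0.48  1.75  0.51  0.72 -0.54]
1
1.4 18.9 -4.6 0.1 0.1 -0.2
```

Emit:
servo_tool(moves="0 -3 0 0 0 0; 0 -4 0 0 0 0; 0 -4 0 0 0 0; 0 -4 0 0 0 0; 0 -4 0 0 0 0; 0 -4 0 0 0 0; 0 -4 0 0 0 0; 0 -4 0 0 0 0; 0 -4 0 0 0 0; 0 -4 0 0 0 0; 0 -4 0 0 0 0; 0 -4 0 0 0 0; 0 -4 0 0 0 0; 0 -4 0 0 0 0; 0 -4 0 0 0 0; 0 -4 0 0 0 0; 0 -4 0 0 0 0; 0 -3 0 0 0 0; 0 -3 0 0 0 0; 0 -2 0 0 0 0")

```text
clock: 13.52
tool_pos: [0.6003, 0.0733, 0.0353]
tcp_rot: [-0.065, 0.703, 0.068, 0.705]
ft_force: [-0.9, 1.8, -1.0]
opening: 0.005
```

```bash
python3 - <<'E'
from plan import *
plan([[.604,.026,.034]])
s=env.observe();c=env.capture('wrist');save(c,'wrist7')
E
```

```text
now [0.6003 0.0733 0.0353] axes [[0.002, -0.188, 0.982], [0.004, 0.982, 0.188], [-1.0, 0.003, 0.002]] F [-0.9  1.8 -1. ] t 13.53 q [ 0.15  0.79 -0.48  1.75  0.51  0.72 -0.41]
2
1.0 -44.7 -5.0 0.1 0.1 -0.2; 0.1 -2.4 -0.3 0.0 0.0 0.0
```

View pics/wrist7.png

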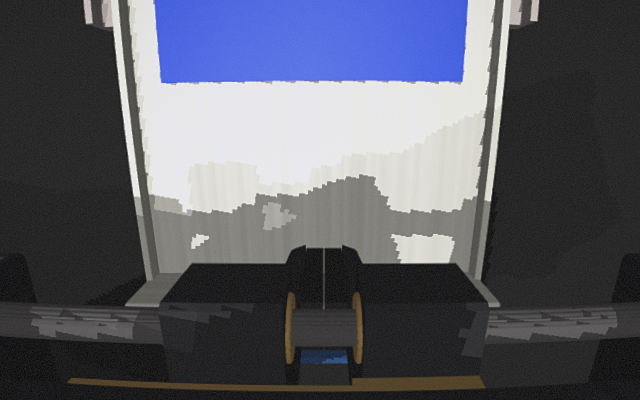

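The wrist view shows the blue card coming out (155–468, rows 0–82), with the tray following the fingers. I'll keep drawing and watch the force.

Emit:
servo_tool(moves="0 -3 0 0 0 0; 0 -4 0 0 0 0; 0 -4 0 0 0 0; 0 -4 0 0 0 0; 0 -4 0 0 0 0; 0 -4 0 0 0 0; 0 -4 0 0 0 0; 0 -4 0 0 0 0; 0 -3 0 0 0 0; 0 -3 0 0 0 0; 0 -2 0 0 0 0; 0 -2 0 0 0 0")

```text
clock: 15.08
tool_pos: [0.607, 0.0385, 0.0354]
tcp_rot: [-0.063, 0.703, 0.073, 0.704]
ft_force: [-1.1, 6.8, 0.4]
opening: 0.01
```

Emit:
servo_tool(moves="0 -2 0 0 0 0; 0 -2 0 0 0 0; 0 -2 0 0 0 0")

```text
clock: 15.45
tool_pos: [0.607, 0.0386, 0.0355]
tcp_rot: [-0.062, 0.703, 0.077, 0.704]
ft_force: [-0.4, 6.2, 0.2]
opening: 0.003
```

```bash
python3 - <<'E'
from plan import *
from fit import *
plan([[.604,.026,.034]])
s=env.observe();c=env.capture('wrist');save(c,'wrist8')
for n in['scene','side']:
    c=env.capture(n);save(c,n+'8');P,C=cloud(c)
    l=(abs(P[:,2]-.05)<.004)&(P[:,0]>.45)&(P[:,0]<.75)&(P[:,1]>-.05)&(P[:,1]<.1)&(C.min(1)>100)
    r=cv2.minAreaRect(P[l,:2].astype(np.float32)*1000);print('lip',l.sum(),r,cv2.boxPoints(r).round(0).tolist())
E
```

```text
now [0.607  0.0386 0.0355] axes [[-0.001, -0.196, 0.981], [0.021, 0.98, 0.196], [-1.0, 0.021, 0.004]] F [-0.4  6.2  0.2] t 15.45 q [ 0.23  0.8  -0.5   1.74  0.5   0.73 -0.33]
1
1.2 -11.8 -5.4 0.5 0.2 -1.2
lip 1 ((529.34716796875, 8.28351879119873), (0.0, 0.0), 0.0) [[529.0, 8.0], [529.0, 8.0], [529.0, 8.0], [529.0, 8.0]]
lip 2 ((650.0595092773438, 35.110347747802734), (2.7413103580474854, 0.0), 167.14544677734375) [[651.0, 35.0], [651.0, 35.0], [649.0, 35.0], [649.0, 35.0]]
```

View pics/wrist8.png

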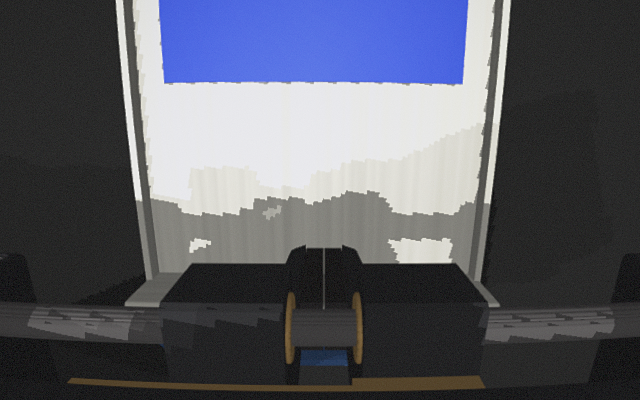

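View pics/side8.png

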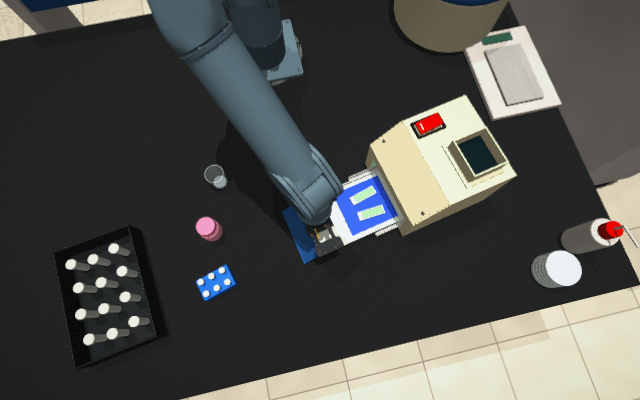

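The side view shows both plates lying on the blue card at (365,200), and the arm well clear of the bystanders. I'll measure the travel from the card edge.

```bash
cat > card.py <<'E'
from fit import *
def card(tag):
    for n in['scene','side']:
        c=env.capture(n);save(c,n+tag);P,C=cloud(c)
        b=(abs(P[:,2]-.021)<.006)&(C[:,2]>C[:,0]+80)&(P[:,1]>.08)&(P[:,0]>.45)&(P[:,0]<.75)
        u=P[:,:2]-np.array([.5405,.361]); X=u@np.array([-.186,.983]);Y=u@np.array([-.983,-.186])
        x0=np.percentile(X[b],1); print(n,'card front X',x0.round(4),'back',np.percentile(X[b],99).round(4),'travel',(-.12-x0).round(4),'Y',np.percentile(Y[b],[1,99]).round(3))
        g=(C[:,1]>C[:,0]+12)&(C[:,1]>C[:,2]+12)&(P[:,2]<.04)&(P[:,2]>.01)&(abs(X+.19)<.08)&(abs(Y)<.08)
        m=np.zeros(len(P),bool);m[g]=1
        for s,nm in((Y[g]>0,'a'),(Y[g]<=0,'b')):
            if s.sum(): r=cv2.minAreaRect(np.c_[X[g][s],Y[g][s]].astype(np.float32)*1000); print(nm,s.sum(),np.round(r[0],1),np.round(r[1],1),np.median(P[g,2][s]).round(4),'rel card',(r[0][0]/1000-x0-.07).round(4),(r[0][1]/1000).round(4))
E
python3 -c "
from card import *
card('9')"
```

```text
scene card front X -0.1816 back -0.1122 travel 0.0616 Y [-0.063  0.064]Traceback (most recent call last):
  File "<string>", line 3, in <module>
    card('9')
    ~~~~^^^^^
  File "card.py", line 11, in card
    if s.sum(): r=cv2.minAreaRect(np.c_[X[g][s],Y[g][s]].astype(np.float32)*1000); print(nm,s.sum(),np.round(r[0],1),np.round(r[1],1),np.median(P[g,2][s]).round(4),'rel card',(r[0][0]/1000-x0-.07).round(4),(r[0][1]/1000).round(4))
                                                                                                                                                                                                              ^^^^^^^^^^^^^^^^^^^^
AttributeError: 'float' object has no attribute 'round'
```

Emit:
servo_tool(moves="0 -3 -1 0.3 0.1 -0.6; 0 -4 0 0 0 -0.3; 0 -4 0 0 0 -0.3; 0 -4 0 0 0 0; 0 -4 0 0 0 0")

```text
clock: 16.27
tool_pos: [0.6069, 0.0386, 0.0355]
tcp_rot: [-0.063, 0.703, 0.08, 0.704]
ft_force: [-2.1, 9.7, -0.1]
opening: 0.007
```

```bash
sed -i "s/(r\[0\]\[0\]\/1000-x0-.07).round(4),(r\[0\]\[1\]\/1000).round(4)/np.round([r[0][0]\/1000-x0-.07,r[0][1]\/1000],4)/" card.py
python3 -c "
from card import *
card('9')
s=env.observe();print(s['tool_pos'],s['ft_force'])
c=env.capture('wrist');P,C=cloud(c,s)
b=(abs(P[:,2]-.021)<.008)&(C[:,2]>C[:,0]+80)
u=P[b,:2]-np.array([.5405,.361]); X=u@np.array([-.186,.983]);print('wrist front',np.percentile(X,[0.5,1,3]))
"
```

```text
scene card front X -0.1829 back -0.1114 travel 0.0629 Y [-0.063  0.064]
a 94 [-162.1   27.7] [45.5 20.6] 0.0242 rel card [-0.0492  0.0277]
b 90 [-164.1  -28.2] [23.5 46.8] 0.0243 rel card [-0.0512 -0.0282]
side card front X -0.2487 back -0.1124 travel 0.1287 Y [-0.065  0.063]
a 151 [-170.6   26.8] [62.6 20.6] 0.0255 rel card [0.0082 0.0268]
b 158 [-172.   -28.7] [21.9 61.9] 0.0256 rel card [ 0.0067 -0.0287]
[0.60688383 0.03860729 0.03555296] [-2.32498632 11.05513987  0.01693567]
wrist front [-0.24916125 -0.24900448 -0.248301  ]
```

View pics/scene9.png

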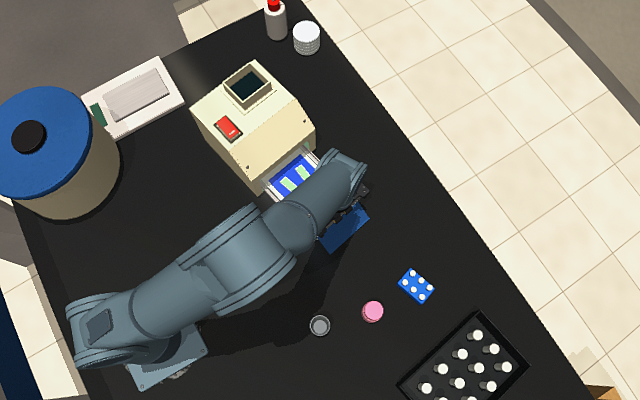

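The scene view shows the card and plates out at (295,178), with the fascia clear of the bystanders. The tray is not yielding to 11 N. It seems to have started about 11 mm out, since the roof's back edge fits 11 mm further back than I assumed, which would put it at its stop. One firmer pull will confirm.

Emit:
servo_tool(moves="0 -5 0 0 0 -0.5; 0 -7 0 0 0 -0.5; 0 -8 0 0 0 -0.5; 0 -8 0 0 0 0")

```text
clock: 16.92
tool_pos: [0.6068, 0.0386, 0.0356]
tcp_rot: [-0.066, 0.702, 0.087, 0.704]
ft_force: [-4.7, 17.1, 1.0]
opening: 0.007
```

```bash
python3 -c "
from card import *
card('10')
s=env.observe();print(s['tool_pos'],s['ft_force'])
c=env.capture('side');P,C=cloud(c)
u=P[:,:2]-np.array([.5405,.361]); X=u@np.array([-.186,.983]);Y=u@np.array([-.983,-.186])
for nm,b in(('roof',(abs(P[:,2]-.2)<.003)),('slope130+',(P[:,2]>.12)&(P[:,2]<.19)&(C.min(1)>120))):
    b=b&(abs(Y)<.1)&(abs(X)<.2)&(C[:,0]>150)&(C[:,1]>120); print(nm,b.sum(),np.percentile(X[b],[0.5,2,98,99.5]).round(4),P[b,2].min(), P[b,2].max())
"
```

```text
scene card front X -0.1871 back -0.1116 travel 0.0671 Y [-0.063  0.064]
a 102 [-164.8   28. ] [51.5 19.9] 0.0243 rel card [-0.0477  0.028 ]
b 101 [-164.8  -27.4] [23.  48.9] 0.0243 rel card [-0.0477 -0.0274]
side card front X -0.2489 back -0.1125 travel 0.1289 Y [-0.064  0.063]
a 149 [-170.2   26.8] [61.3 21.2] 0.0256 rel card [0.0086 0.0268]
b 159 [-172.2  -28.6] [21.2 60.9] 0.026 rel card [ 0.0067 -0.0286]
[0.60677391 0.03859932 0.03563826] [-4.71957402 16.96822072  0.8226613 ]
roof 2895 [-0.046  -0.0439  0.1347  0.1381] 0.19703423586774482 0.20299878538147786
slope130+ 2756 [-0.1211 -0.12   -0.0525 -0.0501] 0.12591964393573685 0.18998879867837515
```

17 N against the tray moves nothing, and the cabinet face fits 9 mm further back than I assumed. That puts the travel near 0.138 m, at the hard stop. I'll back off the lip and lift clear.

Emit:
servo_tool(moves="0 3 0 0 0 0; 0 4 0 0.3 0 0.5; 0 0 0 0 0 0.5; -10 0 0 0 0 0; -20 0 0 0 0 0; -40 0 0 0 0 0; -50 0 0 0 0 0; -50 0 0 0 0 0; -50 -30 0 0 0 0; -20 -40 0 0 0 0; 0 -45 0 0 0 0; 0 -45 0 0 0 0; 0 -30 0 0 0 0; 0 0 0 0 0 0; 0 0 0 0 0 0")

```text
clock: 18.95
tool_pos: [0.6476, -0.1608, 0.2934]
tcp_rot: [-0.061, 0.698, 0.088, 0.708]
ft_force: [-0.3, -0.1, -0.5]
opening: 0.008
```

```bash
python3 -c "
from card import *
card('11')
s=env.observe();print(s['clock'],s['tool_pos'],s['ft_force'],np.abs(s['joint_velocities']).max())
c=env.capture('wrist');save(c,'wrist11')
c=env.capture('scene')
for l in ['jar','tube_rack','beaker']:
    for d in env.tip_of('scene',l)[:1]: print(l,d['pixel'])
"
```

```text
scene card front X -0.2484 back -0.1125 travel 0.1284 Y [-0.063  0.064]
a 124 [-170.6   27.7] [61.1 20.3] 0.0246 rel card [0.0078 0.0277]
b 128 [-171.5  -27.2] [23.1 63.1] 0.0237 rel card [ 0.0069 -0.0272]
side card front X -0.2491 back -0.112 travel 0.1291 Y [-0.064  0.064]
a 151 [-170.6   26.5] [61.9 20. ] 0.0256 rel card [0.0085 0.0265]
b 157 [-172.   -28.7] [20.9 61.2] 0.0256 rel card [ 0.0071 -0.0287]
19.05 [ 0.64760114 -0.16078184  0.29313592] [ 0.04125718 -0.04266062 -0.36873353] 0.006237123261061512
jar [368.9, 313.1]
tube_rack [415.4, 283.6]
beaker [318.5, 330.0]
```

View pics/side11.png

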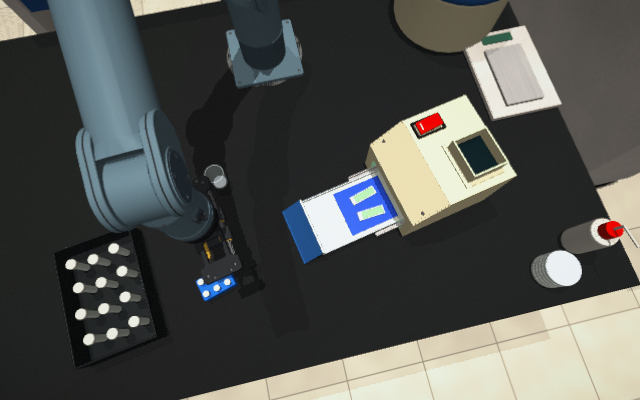

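View pics/scene11.png

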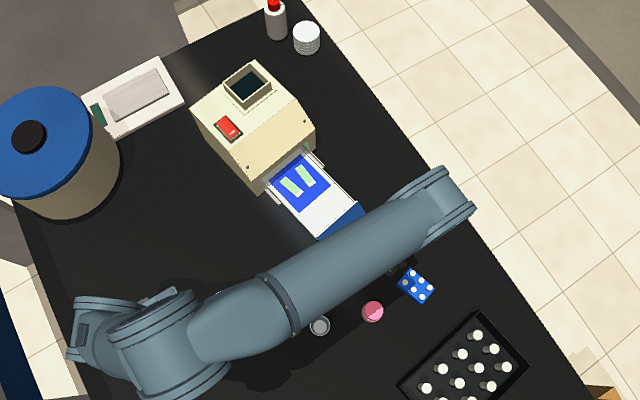

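```bash
python3 -c "
from card import *
for n in ['side','scene']:
    c=env.capture(n);P,C=cloud(c)
    u=P[:,:2]-np.array([.5405,.361]); X=u@np.array([-.186,.983]);Y=u@np.array([-.983,-.186])
    l=(abs(P[:,2]-.05)<.004)&(X>-.4)&(X<-.3)&(abs(Y)<.07)&(C.min(1)>100)
    print(n,'lip X',l.sum(),np.percentile(X[l],[5,50,95]).round(4))
    b=(X>-.115)&(X<-.06)&(abs(Y)<.1)&(P[:,2]>.1)&(P[:,2]<.2)
    k=np.polyfit(X[b],P[b,2],1);print('slope',k,'X at z=.13',((.13-k[1])/k[0]).round(4),'at .2',((.2-k[1])/k[0]).round(4))
    r=(abs(P[:,2]-.2)<.004)&(Y>-.1)&(Y<.11)&(X<.2); print('roof back',np.percentile(X[r],[98,99.5]).round(4))
"
```

```text
side lip X 110 [-0.3465 -0.3436 -0.3407]
slope [0.8757171 0.2359267] X at z=.13 -0.121 at .2 -0.041
roof back [0.1341 0.1378]
scene lip X 82 [-0.3461 -0.3436 -0.3411]
slope [0.8657005  0.23273866] X at z=.13 -0.1187 at .2 -0.0378
roof back [0.1352 0.1391]
```

The lip's inner face is now about 220 mm ahead of the cabinet face, which means the tray is fully out. Everything is at rest.

```bash
python3 -c "
from rig import env
print(env.finish_job())"
```

```text
the job is handed in; nothing more can be done
None
```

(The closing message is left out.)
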